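# Index the pump wheel of a skin-care console

## Task

Open the pump bay of the white skin-care console: press the ribbed blue snap tab on its front inward and, while it is held in, lift the cover by its front lip and swing it up until it stands open by itself. Through the slot in the grey deck, advance the star wheel tooth by tooth, over the top towards the console's screen side, until the red tooth clicks in at the yellow pointer marks, not past them. Then swing the cover shut and press its front edge down until the tab snaps, leaving the pump bottle, the upright blue carton and the slim white bottle beside the console where they stand.

Things in the scene. Friction and masses are not known exactly. Their poses are not given: they have to be found in the camera images.
- console: White desktop console, fixed to the table. Origin on the table under the middle of its pump bay; x points from its front (blue tab, facing the robot's left) to its back (robot's right), y towards its control pod with blue screen (away from the robot), z up. Bay: x -73 to 100, y -100 to 100, 105 mm high; pod: y 100 to 220, up to 112 mm high. 150 mm before its front are free.
- tab_pad (a point): Middle of the front face of the ribbed blue snap tab, 80 mm above the table, moves with it; axes as the console's. Pad 54 mm wide (y), z 56 to 102 mm; pressed inward, straight along console +x. The cover's lip overhangs it, 8 mm in front and 25 mm above this point: a shut fingertip tilted some 45 degrees (inward and down) can press the pad and then rise, lifting the lip.
- tab (a joint): How far the tab is pressed in, m: 0 out, stop at 0.011; frees the cover from 0.007. Spring 2 N at 0, 7 N at the stop; springs out by itself. Its two barbs (30 to 38 mm either side of the middle) hook over the cover's toes. Keep it in until the lip has risen some 15 mm. Around the pad the console's front is open from z = 55 mm up.
- cover_lip (a point): Middle of the lower edge of the cover's front lip, moves with the cover. The cover is a flat white plate with a blue panel: 142 mm from lip to hinge, 168 mm wide, 5 mm thick, underside 105 mm above the table when shut. Two straps, 44 mm either side of the middle, hang 43 mm down from the lip and end in toes; 58 mm are free between the toes.
- cover_hinge (a point): Middle of the cover's hinge axis, at the far edge of its underside, 105 mm above the table, 60 mm behind the console's origin (console +x). The axis runs along console y. Behind it the console's top is flat, 105 mm high, for 40 mm.
- cover (a joint): Opening angle of the cover, rad: 0 shut, 1.57 upright, stop at 1.75 (leaning back). Stiff hinge: it stays wherever it is left; swinging takes 1 to 2 N at the lip. It can be swung down by pushing its outer face from behind. To shut, press the plate near the middle of the lip straight down, 10 to 15 N over the last 0.15 rad, until the tab snaps over the toes.
- deck_slot (a point): Middle of the slot in the grey deck under the cover, at the deck's top, 102 mm above the table; axes as the console's. The slot is 40 mm wide (x) and 120 mm long (y): console x -35 to 5, y -75 to 45 mm. The deck is 4 mm thick. Two yellow pointer marks lie on the deck either side of the slot at console y = 24 mm.
- wheel_axle (a point): Centre of the star wheel, 52 mm above the table, 15 mm in front of the console's origin; its axle runs along console x. Six teeth, tips at 48 mm radius, 8 mm thick, 16 mm wide along the axle, five grey, one red. At rest two teeth show in the slot at 30 degrees either side of the top: tips at console y = -24 and 24 mm, 94 mm above the table.
- wheel (a joint): Turn of the star wheel, rad; grows as teeth go over the top towards console +y. A spring clicks it into rest every 1.047 (one tooth): starts at 0 or 1.047, red tooth at the pointers at 3.142. Per tooth: lower a fingertip on the -y side of the tooth at y -24 mm to 80 mm above the table, push to +y (2 to 4 N) until it is 15 degrees past the top; it clicks on. Lift out, go back.
- pump_bottle: White and blue pump bottle, loose, 48 mm across, 148 mm high, on the table behind the console's hinge side (console +x); origin under its centre. To be left alone.
- serum_carton: Blue carton, loose, 45 x 45 x 110 mm, on the table behind the console's hinge side (console +x); origin under its centre. To be left alone.
- serum_bottle: Slim white bottle, loose, 36 mm across, 100 mm high, on the table in front of the control pod (console -x); origin under its centre. To be left alone.

How it is judged:
By the outcome, as a careful person would: the job done as asked, in the order asked, and still so for the second after the job is handed in, with the robot touching nothing.
It also fails if it takes over 61 s, if anything falls off the work surface, if the arm or the gripper's body presses on something with over 40 N, if the wrist force passes 120 N, or if a joint passes its speed limit or range.

## Robot

A 6-joint arm with a two-finger parallel gripper is mounted at the origin on the work surface. World frame = base frame: x ahead of the robot, y to its left, z up, the work surface at z = 0. Lengths are in m, angles in rad, forces in N, time in s.
With the tool pointing down it reaches from about 0.375 to 0.925 m from the base axis. Payload 5.7 kg.
Tool frame: the origin (TCP) lies midway between the tips of the shut fingers; the grasp point (between the pads) lies 19 mm behind it; z points along the fingers, x is the direction in which the jaws open and shut, and the axes are right-handed (so a half turn about z gives the same grasp; the last joint's range is limited). The gripper opens to 88 mm and grips with 3 to 60 N. Pads are 20 mm wide; open, the fingers measure 115 mm over their backs; the gripper's body (75 mm by 178 mm) begins 61 mm behind the grasp point.
Start: joints at [-0.115, 0.359, 1.51, -0, 1.272, -0.115], TCP at [0.6, -0, 0.197] pointing down, gripper open.
Joint ranges: [-2.97, 2.97], [-1.01, 2.36], [0.21, 2.38], [-0.96, 4.11], [0.2, 2.71], [-2.98, 2.98]. Speed limits (rad/s): [2.39, 2.39, 3.14, 3.14, 3.14, 3.14].

## Interface

Orientations are given as a unit quaternion [x, y, z, w].
In Python, from bench import move_ptp, servo_line, goto_joints, move_gripper, sleep, inverse_kinematics, capture, PlanningError, close_job, spot_in, silhouettes, current_clock, current_joint_pos, current_qvel, current_joint_torque, current_position, current_orientation, current_force, current_torque, current_finger_gap gives the robot as it stands. Calls block until the motion is done:
- move_ptp(position, orientation): joint-space move of the TCP to a pose.
- servo_line(position, orientation=None, rate=0.15, contact_N=None): straight line of the TCP; orientation=None keeps the orientation; rate is the mean speed in m/s. With contact_N (N) it stops when the force on the tool has changed by that much, and returns True; else False.
- goto_joints(angles): joint-space move.
- move_gripper(opening): finger opening in m; the grip force is fixed at half the most; returns when the fingers have stopped.
- sleep(seconds).
- inverse_kinematics(position, orientation): joint angles nearest the present ones, or None.
- capture(name): name is "scene" or "side" or "wrist"; returns a dict with "image" (420x560x3 uint8, blue, green, red), "range_z" (420x560 float32, m along the optical axis (not along the pixel's ray), 0 where there is no reading), "intrinsics" (3x3 intrinsics, pixels), "R" (3x3) and "t" (3): a world point X has camera coordinates R X + t. Camera axes: x right, y down, z forward; pixel columns grow to the right and rows downward; lengths in m; the calibration is good to about 2 mm. A picture is of the moment at which its call begins.
A pose or a line that the arm cannot do raises PlanningError and nothing moves.
- close_job(): hands the job in, once; it reports no verdict.
Trained networks look in the newest picture that a camera, given by its name, has taken for a name from the list of things; names that differ only in an ending like _2 or _b are one class to them, and where a whole thing is asked for, a point or a joint stands for the part that bears it (a point fixed in the world has none). Each returns a list of dicts, best first, with "conf" (0 to 1); they miss things now and then, are a little off and sometimes report something else, mostly with a low value. They report only what shows in the picture. A call takes as long as a camera call.
- spot_in(camera, query): "xy" ([column, row] in pixels, amid what is visible of it).
- silhouettes(camera, query): "region" (420x560 bool, what is visible of it) and "xy" ([column, row] in pixels, amid what is visible of it).
Readings, each from a call of its own:
- current_clock(): time.
- current_joint_pos(): joint angles.
- current_qvel(): joint speeds.
- current_joint_torque(): joint torques, N m.
- current_position(): TCP position.
- current_orientation(): TCP orientation.
- current_force(): force on the tool from outside, world axes, zero at the start.
- current_torque(): the same for the moment, N m.
- current_finger_gap(): finger opening in m.
Only numpy, scipy, OpenCV 4.12 (cv2) and the standard library are available. Lean on these libraries where they do the work, as an engineer would, in place of code of your own. Each camera call takes 0.05 s, during which the arm holds its last target. There are 200 camera calls.

## Working session

There is one attempt and no reset: what is moved stays moved. The work goes in short steps, each a Python script; the robot and the scene stay as the last script left them, time stands still between calls to the robot, and variables do not carry over. Pictures are saved under pics/ and viewed, about 8 in all and at most 12, crops included, and the job is handed in when it is done.

```bash
mkdir -p pics
cat > h.py <<'E'
import numpy as np, cv2
from bench import *
def w(c,u,v,z=None):
    K,R,t=np.array(c["intrinsics"]),np.array(c["R"]),np.array(c["t"])
    d=c["range_z"][int(round(v)),int(round(u))] if z is None else z
    return R.T@(np.linalg.inv(K)@np.array([u,v,1])*d-t)
def cloud(c):
    K,R,t=np.array(c["intrinsics"]),np.array(c["R"]),np.array(c["t"])
    v,u=np.mgrid[:420,:560]; D=c["range_z"]
    P=np.stack([u,v,np.ones_like(u)],-1)@np.linalg.inv(K).T*D[...,None]
    return (P-t)@R
E
python3 - <<'E'
from h import *
ims=[]
for n in("scene","side"):
    c=capture(n);ims.append(c["image"]);P=cloud(c)
    print(n,"cam at",-np.array(c["R"]).T@c["t"])
    for q in("console","tab_pad","cover_lip","cover_hinge","pump_bottle","serum_carton","serum_bottle"):
        for s in silhouettes(n,q)[:1]:
            m=s["region"]&(c["range_z"]>0)
            print(q,round(s["conf"],2),np.round(s["xy"]),m.sum(),np.round(np.median(P[m],0),3),np.round(np.percentile(P[m],[3,97],axis=0),3).tolist())
        for s in spot_in(n,q)[:1]: print("   spot",round(s["conf"],2),np.round(s["xy"]),np.round(w(c,*s["xy"]),3))
    np.savez("c_"+n,P=P,im=c["image"])
cv2.imwrite("pics/a.png",cv2.resize(np.vstack(ims),None,fx=.71,fy=.71))
cv2.imwrite("pics/s.png",ims[0])
print(current_clock(),current_orientation())
E
```

```text
scene cam at [ 1.22806208 -0.11248232  0.81744438]
console 0.91 [311. 245.] 13888 [0.681 0.023 0.102] [[0.507, -0.071, 0.017], [0.805, 0.119, 0.111]]
   spot 0.87 [309. 243.] [0.687 0.018 0.1  ]
cover_lip 0.97 [309. 200.] 4007 [0.588 0.039 0.109] [[0.499, -0.036, 0.106], [0.658, 0.11, 0.112]]
   spot 0.82 [310. 201.] [0.588 0.038 0.11 ]
cover_hinge 0.62 [310. 199.] 3979 [0.588 0.039 0.109] [[0.499, -0.035, 0.106], [0.658, 0.11, 0.112]]
   spot 0.89 [310. 200.] [0.585 0.038 0.111]
pump_bottle 0.58 [236. 291.] 1291 [ 0.772 -0.127  0.089] [[0.752, -0.15, 0.004], [0.781, -0.106, 0.147]]
   spot 0.97 [239. 296.] [ 0.778 -0.123  0.091]
serum_carton 0.91 [201. 219.] 1257 [ 0.577 -0.187  0.075] [[0.545, -0.214, 0.003], [0.587, -0.163, 0.11]]
   spot 0.56 [203. 220.] [ 0.585 -0.183  0.08 ]
serum_bottle 0.97 [394. 258.] 533 [0.713 0.176 0.06 ] [[0.685, 0.164, 0.001], [0.722, 0.197, 0.1]]
   spot 0.65 [395. 257.] [0.718 0.186 0.068]
side cam at [0.29855943 0.44067149 0.57487081]
console 0.66 [263. 237.] 19013 [0.597 0.07  0.105] [[0.471, -0.058, 0.006], [0.767, 0.135, 0.112]]
   spot 0.58 [263.
[... 275 characters left out ...]
.66 [285. 235.] [0.559 0.051 0.113]
cover_hinge 0.58 [286. 232.] 6838 [0.565 0.05  0.111] [[0.489, -0.032, 0.096], [0.65, 0.117, 0.113]]
   spot 0.96 [286. 232.] [0.563 0.043 0.112]
pump_bottle 0.73 [254. 164.] 845 [ 0.743 -0.113  0.084] [[0.73, -0.14, 0.036], [0.771, -0.103, 0.148]]
   spot 0.72 [257. 165.] [ 0.741 -0.11   0.084]
serum_carton 0.95 [352. 184.] 1299 [ 0.548 -0.173  0.081] [[0.531, -0.203, 0.02], [0.581, -0.161, 0.112]]
   spot 0.92 [356. 180.] [ 0.542 -0.166  0.096]
serum_bottle 0.86 [169. 272.] 944 [0.693 0.189 0.056] [[0.684, 0.172, 0.004], [0.708, 0.2, 0.101]]
   spot 0.56 [170. 273.] [0.69  0.188 0.063]
1.5 [ 9.99999999e-01  2.16004289e-05 -3.51342258e-05 -9.81030658e-06]
```

View pics/a.png

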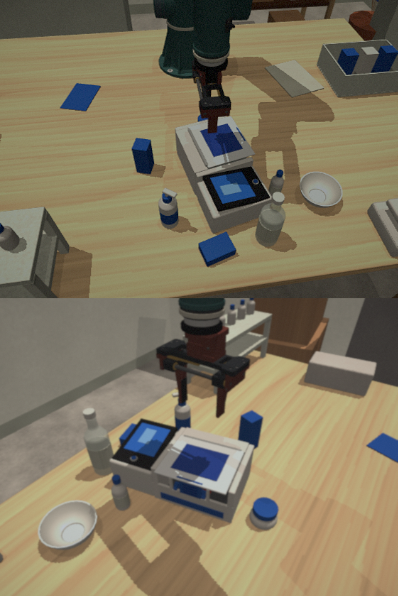

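Run:
```python
from h import *
for n in("scene","side"):
    c=capture(n);P=cloud(c)
    for q,lo,hi in(("cover_lip",.104,.118),("console",.095,.12),("tab_pad",.05,.11)):
        s=silhouettes(n,q)
        if not s: continue
        m=s[0]["region"]&(P[...,2]>lo)&(P[...,2]<hi)
        m=cv2.morphologyEx(m.astype(np.uint8),cv2.MORPH_OPEN,np.ones((3,3)))>0
        (x,y),(a,b),ang=cv2.minAreaRect((P[m][:,:2]*1000).astype(np.float32))
        print(n,q,m.sum(),np.round([x,y,a,b,ang],1),"z",np.median(P[m][:,2]).round(4),np.round(cv2.boxPoints(((x,y),(a,b),ang))).tolist())
    cv2.imwrite(f"pics/{n}.png",cv2.resize(c["image"][110:330,120:460] if n=="side" else c["image"][130:330,170:450],None,fx=2.2,fy=2.2))
i=[cv2.imread(f"pics/{n}.png") for n in("scene","side")]
wd=max(k.shape[1] for k in i)
o=np.vstack([cv2.copyMakeBorder(k,0,0,0,wd-k.shape[1],0) for k in i]); print(o.shape)
cv2.imwrite("pics/b.png",cv2.resize(o,None,fx=.64,fy=.64))
```

```text
scene cover_lip 3994 [573.1  37.  173.8 148.2  13. ] z 0.1091 [[472.0, 90.0], [505.0, -55.0], [674.0, -16.0], [641.0, 129.0]]
scene console 8539 [635.2  33.  317.1 182.7  12.7] z 0.1069 [[460.0, 87.0], [501.0, -91.0], [810.0, -21.0], [770.0, 157.0]]
side cover_lip 6509 [573.5  35.8 170.4 154.6  13.4] z 0.1112 [[473.0, 91.0], [508.0, -59.0], [674.0, -20.0], [639.0, 131.0]]
side console 11477 [632.1  33.6 315.8 185.   12.7] z 0.1102 [[458.0, 89.0], [499.0, -91.0], [807.0, -22.0], [766.0, 159.0]]
side tab_pad 696 [562.  102.7  85.4  18.   11.9] z 0.0791 [[518.0, 103.0], [522.0, 85.0], [606.0, 103.0], [602.0, 120.0]]
(924, 748, 3)
```

View pics/b.png

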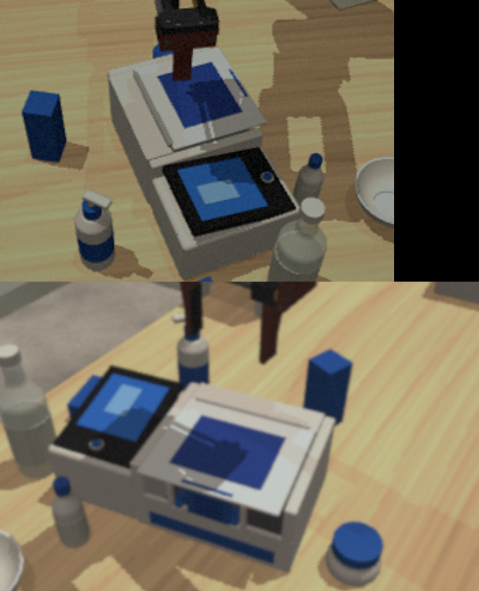

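```bash
cat >> h.py <<'E'
from scipy.spatial.transform import Rotation as Rot
YAW=np.radians(12.8); O=np.array([.5743,.0275,0])
ey=np.array([np.cos(YAW),np.sin(YAW),0]); ex=np.array([np.sin(YAW),-np.cos(YAW),0]); ez=np.array([0,0,1.])
def W(x,y,z): return O+(x*ex+y*ey)/1000+ez*z/1000      # console mm -> world
def C(p): d=np.array(p)-O; return np.round([d@ex*1e3,d@ey*1e3,d[2]*1e3],1)
def Q(a):  # tool tilted a deg from straight down, pointing towards console +x
    a=np.radians(a); d=np.sin(a)*ex-np.cos(a)*ez
    return Rot.from_matrix(np.stack([ey,np.cross(d,ey),d],1)).as_quat()
A=40; ca,sa=np.cos(np.radians(A)),np.sin(np.radians(A))
def corner(x,z,y=0): return W(x-10*ca,y,z-10*sa)   # TCP for upper finger corner at x,z
S=27
def arc(th):
    if th<np.radians(90-A):
        return 60-142*np.cos(th)+S*sa, 105+142*np.sin(th)-S*ca
    return 60-(142-S)*np.cos(th), 105+(142-S)*np.sin(th)
def st(): print("t",round(current_clock(),2),"tcp",C(current_position()),"F",np.round(current_force(),1))
E
python3 - <<'E'
from h import *
for p,a in [((-150,0,160),A),((-100,0,78),A),((-64,0,78),A)]+[((arc(t)[0]-7.7,0,arc(t)[1]-6),A) for t in (0,.5,1,1.7)]+[((-15,-48,84),0),((-15,-10,84),0),((-15,-48,84),-15),((120,0,300),0),((120,0,210),0),((-70,0,110),0)]:
    q=inverse_kinematics(W(*p),Q(a)); print(np.round(p),a,None if q is None else np.round(q,2))
move_gripper(0); 
move_ptp(W(-150,0,150),Q(A)); st()
move_ptp(corner(-90,82),Q(A)); st()
c=capture("side"); cv2.imwrite("pics/c.png",cv2.resize(c["image"][130:350,140:420],None,fx=2,fy=2))
E
```

```text
[-150    0  160] 40 [ 0.62  0.56  1.54 -0.65  1.4   0.63]
[-100    0   78] 40 [ 0.54  0.64  1.64 -0.71  1.22  0.7 ]
[-64   0  78] 40 [ 0.49  0.62  1.68 -0.74  1.17  0.68]
[-72.   0.  78.] 40 [ 0.5   0.63  1.67 -0.73  1.19  0.68]
[-55.   0. 146.] 40 [ 0.47  0.53  1.64 -0.71  1.27  0.58]
[-10.   0. 196.] 40 [ 0.4   0.45  1.64 -0.72  1.29  0.47]
[ 67.   0. 213.] 40 [ 0.27  0.4   1.66 -0.75  1.23  0.36]
[-15 -48  84] 0 [-0.07  0.39  1.8  -0.    0.96 -0.29]
[-15 -10  84] 0 [-0.05  0.43  1.72 -0.    0.99 -0.28]
[-15 -48  84] -15 [-0.25  0.44  1.75  0.26  1.09 -0.62]
[120   0 300] 0 [-0.26  0.3   1.35 -0.    1.5  -0.48]
[120   0 210] 0 [-0.26  0.36  1.48 -0.    1.31 -0.48]
[-70   0 110] 0 [ 0.05  0.41  1.68 -0.    1.06 -0.18]
t 4.16 tcp [-149.6    0.2  150.2] F [ 0.6  0.  -0.9]
t 4.61 tcp [-95.4   0.1  76.4] F [0.5 0.  0.3]
```

View pics/c.png

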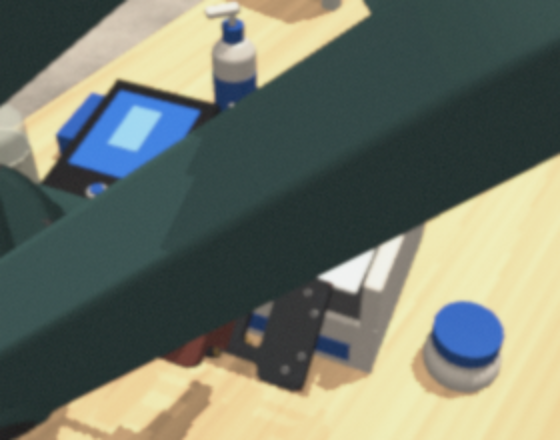

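The arm blocks the side view, so I'll find the pad by contact instead.

Run:
```python
from h import *
print(servo_line(corner(-62,80),rate=.04,contact_N=1.8)); st()
c=capture("wrist"); cv2.imwrite("pics/d.png",c["image"])
```

```text
True
t 5.28 tcp [-72.1  -0.2  73.3] F [ 0.4  0.4 -0.8]
```

View pics/d.png

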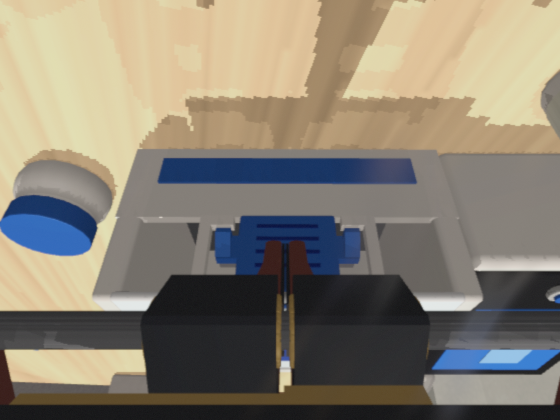

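Run:
```python
from h import *
for x in(-62,-60,-58,-56,-54):
    servo_line(corner(x,80),rate=.05); st()
    f=current_force()
    if -f@ex>4.5: break
```

```text
t 5.58 tcp [-71.   -0.   72.6] F [-2.2  6.7 -1.7]
```

Run:
```python
from h import *
st(); 
c=capture("wrist"); st()
for u,v in((250,228),(250,245),(250,258),(320,228),(320,245),(225,245),(352,245),(285,170),(160,225),(420,225),(185,205),(390,205),(270,300),(300,300),(200,225)):
    print(u,v,C(w(c,u,v)),end=" ")
print(C(np.array(c["R"]).T@-np.array(c["t"])))
cv2.imwrite("pics/e.png",cv2.resize(c["image"][180:400,130:440],None,fx=2.4,fy=2.4))
```

```text
t 5.58 tcp [-71.   -0.   72.6] F [-2.2  6.7 -1.7]
t 5.63 tcp [-71.   -0.   72.6] F [-2.2  6.3 -1.6]
250 228 [-76.3 -18.5  64.3] 250 245 [-77.6 -17.8  75.8] 250 258 [-76.6 -17.4  83. ] 320 228 [-77.   20.1  64.7] 320 245 [-76.8  19.6  75.3] 225 245 [-82.1 -30.2  78.4] 352 245 [-81.9  35.6  78.2] 285 170 [-74.5   0.8  19.8] 160 225 [-41.1 -83.3  39.3] 420 225 [-52.5  86.6  46.6] 185 205 [-73.3 -58.1  46.3] 390 205 [-72.3  63.1  45.4] 270 300 [-176.3   -2.1  145.1] 300 300 [-175.3    3.9  144.7] 200 225 [-84.7 -44.1  67.7] [-244.6    0.9  171.9]
```

View pics/e.png

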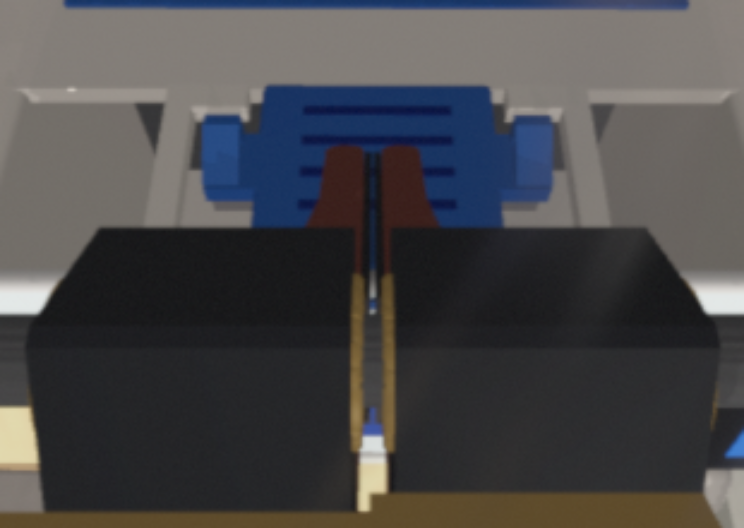

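Run:
```python
from h import *
c=capture("wrist"); K,R,t=map(np.array,(c["intrinsics"],c["R"],c["t"]))
def pr(p): q=K@(R@p+t); return np.round(q[:2]/q[2],1)
p=current_position(); print("tcp px",pr(p),"lower corner",pr(p-(10*ca*ex+10*sa*ez)/1000),"pad nominal",pr(W(-74,0,80)),"pad low edge",pr(W(-74,0,56)),pr(W(-63,0,56)),"panel edge z55",pr(W(-73,0,55)))
for u in(276,296,240,330): print(u,[(v,*C(w(c,u,v))[[0,2]]) for v in range(210,280,5)])
```

```text
tcp px [283.5 246. ] lower corner [283.5 228.7] pad nominal [283.4 255.3] pad low edge [283.6 218.1] [283.6 228.4] panel edge z55 [283.6 217.6]
276 [(210, np.float64(-72.8), np.float64(49.5)), (215, np.float64(-73.1), np.float64(53.3)), (220, np.float64(-77.0), np.float64(59.4)), (225, np.float64(-77.4), np.float64(62.9)), (230, np.float64(-77.3), np.float64(66.1)), (235, np.float64(-77.2), np.float64(69.3)), (240, np.float64(-76.4), np.float64(72.0)), (245, np.float64(-101.7), np.float64(89.6)), (250, np.float64(-104.1), np.float64(93.6)), (255, np.float64(-108.4), np.float64(98.4)), (260, np.float64(-111.9), np.float64(102.6)), (265, np.float64(-115.9), np.float64(106.9)), (270, np.float64(-118.2), np.float64(110.2)), (275, np.float64(-168.2), np.float64(135.9))]
296 [(210, np.float64(-71.8), np.float64(48.7)), (215, np.float64(-73.2), np.float64(53.3)), (220, np.float64(-77.3), np.float64(59.5)), (225, np.float64(-77.7), np.float64(63.2)), (230, np.float64(-76.4), np.float64(65.6)), (235, np.float64(-76.9), np.float64(69.1)), (240, np.float64(-76.9), np.float64(72.3)), (245, np.fl
[... 853 characters left out ...]
at64(-76.8), np.float64(90.0)), (275, np.float64(-168.2), np.float64(135.9))]
330 [(210, np.float64(-73.4), np.float64(49.9)), (215, np.float64(-73.1), np.float64(53.2)), (220, np.float64(-77.0), np.float64(59.3)), (225, np.float64(-76.5), np.float64(62.3)), (230, np.float64(-77.1), np.float64(66.0)), (235, np.float64(-76.6), np.float64(68.9)), (240, np.float64(-76.9), np.float64(72.2)), (245, np.float64(-77.2), np.float64(75.5)), (250, np.float64(-77.3), np.float64(78.6)), (255, np.float64(-77.3), np.float64(81.6)), (260, np.float64(-77.0), np.float64(84.3)), (265, np.float64(-76.8), np.float64(87.1)), (270, np.float64(-76.4), np.float64(89.7)), (275, np.float64(-168.5), np.float64(136.0))]
```

Run:
```python
from h import *
P=np.load("c_side.npz")["P"]; D=P-O; X=D@ex*1e3; Y=D@ey*1e3; Z=D[...,2]*1e3
for z in range(15,118,6):
    for y0,y1 in((-20,20),(40,50),(-50,-40),(60,80)):
        m=(abs(Z-z)<3)&(Y>y0)&(Y<y1)&(X<0)&(X>-120)
        if m.sum()>5: print(z,(y0,y1),m.sum(),np.percentile(X[m],[10,50,90]).round(1),end=" | ")
    print()
st()
```

```text
15 (-20, 20) 50 [-74.9 -74.3 -73.3] | 15 (40, 50) 12 [-74.8 -74.2 -73.6] | 15 (-50, -40) 12 [-75.4 -74.2 -73.6] | 15 (60, 80) 20 [-74.9 -73.8 -73.3] | 
21 (-20, 20) 48 [-75.  -74.3 -73.5] | 21 (40, 50) 11 [-74.5 -74.3 -72.7] | 21 (-50, -40) 11 [-74.9 -74.3 -73.8] | 21 (60, 80) 22 [-74.6 -73.7 -73. ] | 
27 (-20, 20) 63 [-75.1 -74.1 -72.2] | 27 (40, 50) 13 [-74.7 -74.3 -73.7] | 27 (-50, -40) 14 [-75.1 -74.1 -72.4] | 27 (60, 80) 27 [-74.6 -73.6 -72.8] | 
33 (-20, 20) 71 [-73.8 -72.3 -25.7] | 33 (40, 50) 16 [-74.  -72.5 -71.2] | 33 (-50, -40) 15 [-73.8 -72.6 -71.6] | 33 (60, 80) 30 [-73.6 -72.5 -71.4] | 
39 (-20, 20) 58 [-73.  -72.3 -71.5] | 39 (40, 50) 13 [-72.8 -72.2 -71.7] | 39 (-50, -40) 15 [-72.7 -72.  -71.2] | 39 (60, 80) 24 [-72.9 -72.  -71.3] | 
45 (-20, 20) 48 [-73.  -72.1 -71.1] | 45 (40, 50) 10 [-72.8 -72.2 -71.8] | 45 (-50, -40) 11 [-73.  -72.2 -72. ] | 45 (60, 80) 23 [-72.8 -71.9 -71.3] | 
51 (-20, 20) 42 [-73.2 -72.1 -71.5] | 51 (-50, -40) 10 [-73.  -72.5 -71.3] | 51 (60, 80) 26 [-72.6 -71.9 -71. ] | 
57 (-20, 20) 24 [-76.4 -75.9 -75. ] | 57 (-50, -40) 18 [-72.4 -70.1 -66.7
[... 437 characters left out ...]
 15 [-84.8 -84.  -79.9] | 
87 (-20, 20) 56 [-77.3 -76.4 -75.4] | 87 (40, 50) 14 [-84.3 -83.6 -79.9] | 87 (-50, -40) 10 [-84.3 -83.4 -79.1] | 
93 (-20, 20) 62 [-77.  -76.2 -75.4] | 93 (40, 50) 14 [-84.  -83.2 -78.7] | 93 (-50, -40) 13 [-84.4 -83.9 -80.4] | 
99 (-20, 20) 13 [-76.9 -76.6 -75.6] | 99 (40, 50) 13 [-84.6 -83.6 -82. ] | 99 (-50, -40) 12 [-85.  -83.9 -80.1] | 
105 (-20, 20) 8 [-84.2 -83.9 -83.1] | 105 (40, 50) 13 [-84.6 -83.7 -83. ] | 105 (-50, -40) 13 [-84.6 -83.7 -83.2] | 
111 (-20, 20) 1001 [-79.2 -46.5  -9.9] | 111 (40, 50) 230 [-78.2 -46.5 -10.6] | 111 (-50, -40) 267 [-79.4 -46.5  -9.5] | 111 (60, 80) 452 [-78.5 -46.5 -10.3] | 

t 5.68 tcp [-71.   -0.   72.6] F [-1.9  6.2 -1.1]
```

Run:
```python
from h import *
for n in("side","scene"):
    P=np.load(f"c_{n}.npz")["P"].reshape(-1,3)
    m=(abs(P[:,0]-.6)<.075)&(abs(P[:,1])<.05)&(P[:,2]>.13)&(P[:,2]<.3)
    p=P[m]*1e3
    for z in range(180,300,10):
        for nm,mm in(("L",p[:,0]<600),("R",p[:,0]>=600)):
            q=p[(abs(p[:,2]-z)<5)&mm]
            if len(q)>3: print(n,z,nm,len(q),"x",np.percentile(q[:,0],[3,97]).round(),"y",np.percentile(q[:,1],[3,97]).round(),end=" | ")
        print()
print(current_finger_gap(),current_joint_torque())
```

```text
side 220 L 5 x [548. 555.] y [ 9. 13.] | side 220 R 11 x [643. 651.] y [-9. 11.] | 
side 230 L 71 x [546. 555.] y [-10.  12.] | side 230 R 68 x [642. 651.] y [-8. 12.] | 
side 240 L 62 x [546. 553.] y [-10.  11.] | side 240 R 65 x [643. 652.] y [-9. 12.] | 
side 250 L 68 x [545. 554.] y [-10.  12.] | side 250 R 76 x [642. 652.] y [-8. 12.] | 
side 260 L 77 x [544. 555.] y [-8. 12.] | side 260 R 80 x [643. 652.] y [-9. 12.] | 
side 270 L 82 x [543. 555.] y [-9. 12.] | side 270 R 89 x [643. 654.] y [-9. 12.] | 
side 280 L 79 x [542. 554.] y [-6. 12.] | side 280 R 97 x [643. 656.] y [-9. 12.] | 
side 290 L 60 x [541. 555.] y [ 8. 12.] | side 290 R 92 x [644. 656.] y [-10.  12.] | 




scene 220 R 13 x [651. 655.] y [-12.   9.] | 
scene 230 R 55 x [650. 655.] y [-12.  10.] | 
scene 240 R 55 x [649. 655.] y [-12.  10.] | 
scene 250 R 54 x [647. 656.] y [-12.  10.] | 
scene 260 L 20 x [554. 558.] y [-11.  10.] | scene 260 R 48 x [646. 657.] y [-12.   9.] | 
scene 270 L 30 x [548. 558.] y [-12.   9.] | scene 270 R 53 x [655. 658.] y [-12.  10.] | 
scene 280 L 14 x [553. 559.] y [-2.  9.] | scene 280 R 23 x [656. 660.] y [-12.   9.] | 

0.0006483720306357313 [-3.58789422e+00 -5.82977808e+01 -1.59377128e+01 -4.38000396e+00
  3.66430633e+00 -1.77169073e-02]
```

The depth data show why it stalled. The real fingertips end about 30 mm short of the reported TCP, so the tip hit the lip and not the pad. I'll compensate for that and approach again.

```bash
cat >> h.py <<'E'
O=O-.0015*ex
TIP=30; H=11
def tip(x,y,z,a=0):   # TCP for real tip centre at console x,y,z
    a=np.radians(a); return W(x,y,z)+TIP/1000*(np.sin(a)*ex-np.cos(a)*ez)
def corner(x,z,y=0): return tip(x-H*ca,y,z-H*sa,A)
E
python3 - <<'E'
from h import *
servo_line(current_position()-.02*ex,rate=.15)
servo_line(corner(-95,80),rate=.15); st(); f0=current_force()
print("contact",servo_line(corner(-60,80),rate=.04,contact_N=2)); st()
c=capture("wrist")
for u,v in((240,228),(330,228),(240,250),(330,250)): print(C(w(c,u,v)),end=" ")
E
```

```text
t 6.28 tcp [-83.1  -1.1  49.5] F [-0.4  0.6  0.7]
contact True
t 6.84 tcp [-64.6   0.2  49.9] F [-1.1  2.9  2.7]
[-71.2 -23.6  42.4] [-71.9  25.7  42.8] [-73.7 -22.3  57.5] [-72.1  24.7  56.6]
```

Run:
```python
from h import *
servo_line(corner(-64,80),rate=.05); st()
c=capture("wrist")
# pad depth: search blue around the fingers
P=cloud(c); D=P-O; X=D@ex*1e3; Y=D@ey*1e3; Z=D[...,2]*1e3
m=(abs(Y)>14)&(abs(Y)<24)&(Z>60)&(Z<90)&(X>-100)&(X<-40); print("pad x",np.percentile(X[m],[10,50,90]).round(1),m.sum())
for th in(.0,.05,.1,.14): 
    x,z=arc(th); print(th,x,z)
    servo_line(corner(x,z),rate=.06); st()
cv2.imwrite("pics/f.png",capture("wrist")["image"])
```

```text
t 7.28 tcp [-55.    0.4  49.7] F [-4.2  9.9  4.5]
pad x [-65.2 -64.4 -63.6] 784
0.0 -64.64473453846344 84.3168000357876
t 7.58 tcp [-55.4  -0.1  53.4] F [-2.3  5.7 -0.5]
0.05 -64.46727151454866 91.41384207222391
t 7.85 tcp [-55.4  -0.4  60.3] F [-3.4  7.5 -0.6]
0.1 -63.935326007943104 98.4931451996372
t 8.12 tcp [-55.   -0.3  67.2] F [-3.2  9.7 -1.1]
0.14 -63.2554060006579 104.13192231526918
t 8.37 tcp [-54.8  -0.3  72.6] F [-4.9 11.3 -0.8]
```

View pics/f.png

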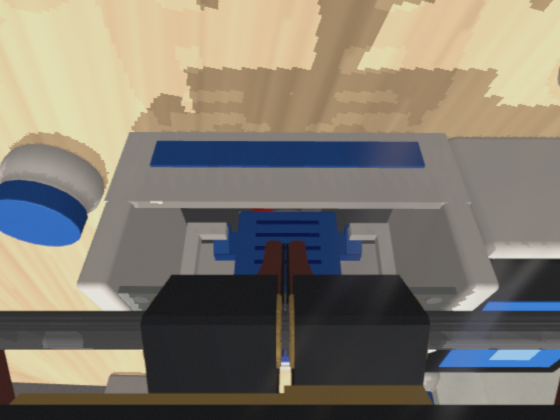

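```bash
cat >> h.py <<'E'
def cover_angle():
    from math import atan2
    out=[]
    for n in("scene","side"):
        D=cloud(capture(n))-O; X=D@ex*1e3; Y=D@ey*1e3; Z=D[...,2]*1e3
        for x in(-70,-50,-30,0):
            m=(abs(X-x)<5)&(abs(Y)<80)&(Z>90)&(Z<200); 
            if m.sum()>20: out.append((n,x,int(m.sum()),*np.percentile(Z[m],[20,50,80]).round(0)))
    return out
E
python3 - <<'E'
from h import *
for r in cover_angle(): print(r)
E
```

```text
('scene', -70, 282, np.float64(124.0), np.float64(125.0), np.float64(126.0))
('scene', -50, 288, np.float64(121.0), np.float64(123.0), np.float64(124.0))
('scene', -30, 302, np.float64(119.0), np.float64(120.0), np.float64(122.0))
('scene', 0, 290, np.float64(115.0), np.float64(117.0), np.float64(118.0))
('side', -50, 74, np.float64(124.0), np.float64(125.0), np.float64(125.0))
('side', -30, 112, np.float64(121.0), np.float64(122.0), np.float64(123.0))
('side', 0, 65, np.float64(117.0), np.float64(118.0), np.float64(119.0))
```

Run:
```python
from h import *
for th in(.2,.3,.45,.6,.75,.9,1.05,1.2,1.35,1.5,1.62,1.72):
    x,z=arc(th); servo_line(corner(x,z),rate=.15)
    f=current_force(); print(th,np.round([f@ex,f@ey,f[2]],1),end=" ")
st()
c=capture("scene"); D=cloud(c)-O; X=D@ex*1e3; Y=D@ey*1e3; Z=D[...,2]*1e3
for z in(150,180,210,235):
    m=(abs(Z-z)<6)&(abs(Y)<80)&(X>0)&(X<120); print(z,m.sum(),np.percentile(X[m],[10,50,90]).round(1) if m.any() else"")
cv2.imwrite("pics/g.png",c["image"])
```

```text
0.2 [-8.7 -2.5  2.5] 0.3 [-0.8 -0.9  0.2] 0.45 [0.2 0.1 0.1] 0.6 [ 0.2 -0.3 -0. ] 0.75 [-0.3 -0.2  0.4] 0.9 [-0.3  0.3 -0.2] 1.05 [-0.6  0.7  0.5] 1.2 [-0.   1.  -0.4] 1.35 [-0.  -0.3 -0.3] 1.5 [ 0.1 -0.  -0.2] 1.62 [ 0.1 -0.4 -0.2] 1.72 [-2.9  0.3  0.5] t 11.74 tcp [ 87.4   0.2 188.5] F [-0.3  2.9  0.5]
150 46 [73.5 74.2 75.1]
180 46 [78.9 80.  80.9]
210 76 [64.3 84.8 86. ]
235 215 [45.9 66.7 90. ]
```

View pics/g.png

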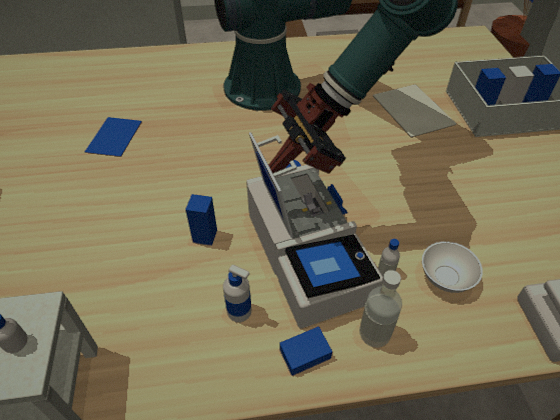

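Run:
```python
from h import *
a=np.radians(A); d=np.sin(a)*ex-np.cos(a)*ez
servo_line(current_position()-.07*d,rate=.25)
move_ptp(tip(-15,-45,190),Q(0)); st()
c=capture("scene"); i=cv2.resize(c["image"][155:255,230:390],None,fx=4.5,fy=4.5)
cv2.imwrite("pics/h.png",i)
c=capture("wrist"); cv2.imwrite("pics/i.png",c["image"])
```

```text
t 12.95 tcp [-13.9 -46.4 158.9] F [-0.2  0.  -0.6]
```

View pics/h.png

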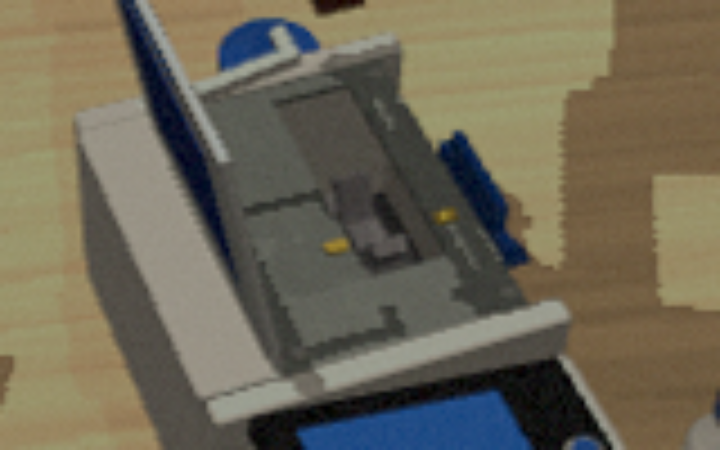

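View pics/i.png

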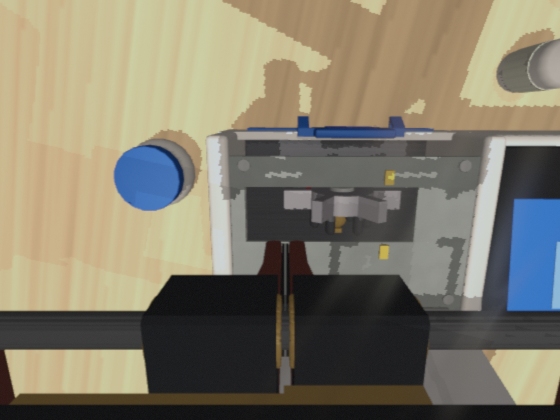

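```bash
cat >> h.py <<'E'
def look():
    for n in("wrist","scene"):
        c=capture(n); D=cloud(c)-O; X=D@ex*1e3; Y=D@ey*1e3; Z=D[...,2]*1e3
        hsv=cv2.cvtColor(c["image"],cv2.COLOR_BGR2HSV); h,s,v=cv2.split(hsv)
        box=(X>-40)&(X<12)&(abs(Y)<80)&(Z>30)&(Z<106)
        r=box&((h<8)|(h>172))&(s>120)&(v>50); y=(X>-60)&(X<30)&(abs(Y)<60)&(Z>96)&(Z<108)&(h>18)&(h<32)&(s>150)&(v>90)
        t=box&(Z>82)&(Z<97)&(abs(X+15)<9)
        print(n,"red",r.sum(),[np.median(q[r]).round(1) for q in(X,Y,Z)] if r.sum()>3 else"","yellow",y.sum(),[np.median(q[y]).round(1) for q in(X,Y,Z)] if y.sum()>3 else"","teeth y hist",np.histogram(Y[t],np.arange(-50,51,10))[0])
    return c
def push(yend=-5,z=80,y0=-46):
    servo_line(tip(-15,y0,z),rate=.15); st()
    for y in(-30,-20,-12,yend):
        if y<=yend: servo_line(tip(-15,y,z),rate=.08); f=current_force(); print(C(current_position())[1],np.round([f@ex,f@ey,f[2]],1),end=" ")
    servo_line(tip(-15,yend,120),rate=.2); st()
E
python3 - <<'E'
from h import *
look()
servo_line(tip(-15,-46,115),rate=.2)
push(); look()
E
```

```text
wrist red 0  yellow 0  teeth y hist [  0   0 185 185   0   0 214 244   0   2]
scene red 0  yellow 20 [np.float64(7.3), np.float64(26.1), np.float64(102.9)] teeth y hist [ 0  0  9 50  1  0  1 36  0  0]
t 14.06 tcp [-14.9 -45.5  50.8] F [ 0.1 -0.  -0.1]
-29.1 [ 0.9 -1.6  0.7] -19.2 [ 0.6 -0.9 -0. ] -11.2 [ 0.1  0.3 -0.7] -2.8 [-1.2  3.7  0.4] t 15.53 tcp [-14.8  -4.7  90.6] F [-1.8  0.5 -0.6]
wrist red 743 [np.float64(-17.2), np.float64(-36.1), np.float64(55.4)] yellow 210 [np.float64(-43.8), np.float64(25.4), np.float64(103.8)] teeth y hist [  0   0 285 338   0   0 314 447   0   2]
scene red 11 [np.float64(-14.4), np.float64(-37.5), np.float64(55.1)] yellow 18 [np.float64(8.6), np.float64(26.5), np.float64(103.3)] teeth y hist [ 0  0  5 40  0  0  1 36  0  0]
```

Run:
```python
from h import *
servo_line(tip(-15,-45,118),rate=.25)
push(-7); look()
```

```text
t 16.34 tcp [-15.1 -45.8  49.5] F [0.5 0.6 0.6]
-29.0 [ 0.2 -1.  -0.3] -19.2 [ 0.2 -0.4  0.8] -11.1 [ 0.2 -0.2  0.6] -5.4 [-0.5  2.6  1.9] t 17.82 tcp [-14.8  -6.6  90.6] F [-0.3 -1.4 -0.6]
wrist red 880 [np.float64(-19.7), np.float64(-18.3), np.float64(91.0)] yellow 205 [np.float64(-43.9), np.float64(25.3), np.float64(103.9)] teeth y hist [  0   0 288 281   0   0 317 436   0   2]
scene red 71 [np.float64(-13.5), np.float64(-13.0), np.float64(84.0)] yellow 19 [np.float64(8.2), np.float64(26.2), np.float64(103.1)] teeth y hist [ 0  0  6 40  0  0  2 34  1  0]
```

Run:
```python
from h import *
servo_line(tip(-15,-45,118),rate=.25)
push(-8); look()
servo_line(tip(-15,-8,200),rate=.25); look()
c=capture("scene"); cv2.imwrite("pics/j.png",cv2.resize(c["image"][120:255,210:390],None,fx=4,fy=4))
```

```text
t 18.62 tcp [-15.  -45.8  49.5] F [1.1 0.3 0.1]
-29.0 [ 0.7 -1.3 -0.9] -19.2 [ 0.4 -0.4  0.5] -11.2 [-0.2 -0.4 -0.6] -6.7 [-0.5  1.8  1.2] t 20.09 tcp [-14.8  -7.6  90.6] F [ 0.2 -0.6 -1. ]
wrist red 1122 [np.float64(-18.0), np.float64(19.5), np.float64(89.2)] yellow 197 [np.float64(-43.9), np.float64(25.3), np.float64(104.0)] teeth y hist [  0   0 291 245   0   0 317 430   0   2]
scene red 42 [np.float64(-12.4), np.float64(25.7), np.float64(91.4)] yellow 18 [np.float64(8.2), np.float64(26.6), np.float64(103.3)] teeth y hist [ 0  0  6 42  0  0  1 38  0  0]
wrist red 563 [np.float64(-17.6), np.float64(19.4), np.float64(89.7)] yellow 146 [np.float64(-41.7), np.float64(25.3), np.float64(103.9)] teeth y hist [  0   0 159 212   0   0 167 227   0   2]
scene red 43 [np.float64(-12.1), np.float64(24.5), np.float64(91.3)] yellow 20 [np.float64(7.1), np.float64(25.2), np.float64(102.7)] teeth y hist [ 0  0 11 47  1  0  0 38  0  0]
```

View pics/j.png

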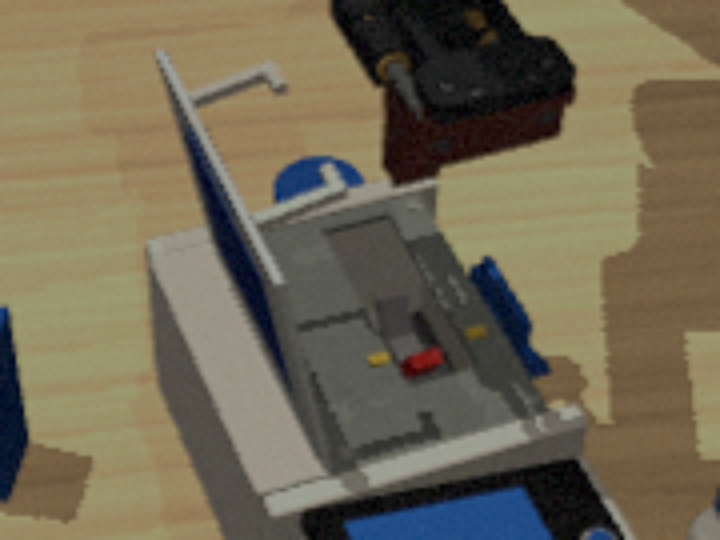

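Run:
```python
from h import *
servo_line(tip(-35,0,320),rate=.35)
servo_line(tip(125,0,320),rate=.35)
servo_line(tip(125,0,228),rate=.3); st()
def shut(th,r=128): return 60-r*np.cos(th)+5*np.sin(th)+11, 105+r*np.sin(th)+5*np.cos(th)
for th in(1.72,1.5,1.3,1.15,1.0,.85,.7,.55,.42,.3,.2):
    x,z=shut(th); servo_line(tip(x,0,z),rate=.15)
    f=current_force(); print(th,np.round([f@ex,f@ey,f[2]],1),end=" ")
    if np.linalg.norm(f)>12: print("high");break
st()
for r in cover_angle(): print(r)
```

```text
t 22.38 tcp [123.5  -0.5 197.7] F [ 1.6 -0.2  1.5]
1.72 [ 0.3 -0.5  0.5] 1.5 [ 0.3 -0.5  0. ] 1.3 [ 0.8 -0.3 -0.3] 1.15 [ 0.2  0.3 -0.5] 1.0 [ 0.4 -0.2  0.1] 0.85 [ 0.3 -0.3  0.2] 0.7 [0.2 0.5 0. ] 0.55 [-0.2 -0.2  0.1] 0.42 [-0.4  0.3 -0.5] 0.3 [-0.4 -0.7  0.9] 0.2 [-0.8 -0.  -0.1] t 25.51 tcp [-53.4  -0.5 105.3] F [-0.2  0.8 -0.1]
('scene', -70, 138, np.float64(128.0), np.float64(130.0), np.float64(131.0))
('scene', -50, 298, np.float64(125.0), np.float64(127.0), np.float64(129.0))
('scene', -30, 305, np.float64(122.0), np.float64(124.0), np.float64(125.0))
('scene', 0, 301, np.float64(117.0), np.float64(119.0), np.float64(120.0))
('side', -70, 760, np.float64(102.0), np.float64(131.0), np.float64(133.0))
('side', -50, 405, np.float64(128.0), np.float64(129.0), np.float64(130.0))
('side', -30, 306, np.float64(125.0), np.float64(126.0), np.float64(126.0))
('side', 0, 259, np.float64(120.0), np.float64(121.0), np.float64(121.0))
```

Cover at ~0.15 rad. Now I'll press near the lip.

Run:
```python
from h import *
servo_line(tip(-64,0,145),rate=.2)
for z in(130,124,118,114,111,109,107,105,103,101,99):
    servo_line(tip(-68,0,z),rate=.06)
    f=current_force(); print(z,C(current_position())[2]+30,np.round([f@ex,f@ey,f[2]],1))
    if f[2]>32: break
sleep(.2); st()
for r in cover_angle(): print(r)
```

```text
130 129.2 [ 0.1 -0.8  1. ]
124 123.6 [ 0.1 -0.4 -0.3]
118 117.5 [-0.3  0.2  0.4]
114 114.7 [ 0.7 -2.1  8.4]
111 114.1 [-1.7 -7.5 29.5]
109 113.7 [ -2.  -11.7  41.4]
t 27.72 tcp [-67.9   0.8  83.7] F [-11.3  -1.6  42.2]
('scene', -70, 230, np.float64(107.0), np.float64(108.0), np.float64(110.0))
('scene', -50, 278, np.float64(108.0), np.float64(109.0), np.float64(110.0))
('scene', -30, 307, np.float64(108.0), np.float64(109.0), np.float64(111.0))
('scene', 0, 271, np.float64(108.0), np.float64(109.0), np.float64(110.0))
('side', -70, 572, np.float64(109.0), np.float64(110.0), np.float64(111.0))
('side', -50, 374, np.float64(110.0), np.float64(111.0), np.float64(111.0))
('side', -30, 339, np.float64(110.0), np.float64(111.0), np.float64(112.0))
('side', 0, 55, np.float64(110.0), np.float64(110.0), np.float64(111.0))
```

Run:
```python
from h import *
servo_line(tip(-68,0,170),rate=.25)
move_ptp(tip(0,-30,300),Q(0)); sleep(.3); st()
for r in cover_angle(): print(r)
c=capture("side"); D=cloud(c)-O; X=D@ex*1e3; Y=D@ey*1e3; Z=D[...,2]*1e3
for z in(60,66,72,81,90):
    m=(abs(Z-z)<3)&(abs(Y)<20)&(X<0)&(X>-120); t=(abs(Z-z)<3)&(abs(abs(Y)-45)<5)&(X<0)&(X>-120); print(z,"pad",np.median(X[m]).round(1),"strap",np.median(X[t]).round(1),t.sum())
for n in("scene","side"):
    capture(n)
    for q in("pump_bottle","serum_carton","serum_bottle"):
        s=silhouettes(n,q)[:1]; print(n,q,[np.round(k["xy"]) for k in s])
cv2.imwrite("pics/k.png",cv2.resize(c["image"][160:360,120:400],None,fx=2.8,fy=2.8))
```

```text
t 29.16 tcp [ -0.8 -30.5 268.4] F [ 0.4  0.7 -0.1]
('scene', -70, 266, np.float64(108.0), np.float64(109.0), np.float64(110.0))
('scene', -50, 271, np.float64(108.0), np.float64(109.0), np.float64(110.0))
('scene', -30, 274, np.float64(108.0), np.float64(109.0), np.float64(110.0))
('scene', 0, 271, np.float64(108.0), np.float64(109.0), np.float64(110.0))
('side', -70, 574, np.float64(110.0), np.float64(111.0), np.float64(111.0))
('side', -50, 469, np.float64(111.0), np.float64(111.0), np.float64(112.0))
('side', -30, 436, np.float64(111.0), np.float64(111.0), np.float64(112.0))
('side', 0, 404, np.float64(111.0), np.float64(111.0), np.float64(112.0))
60 pad -74.7 strap -74.8 2
66 pad -74.9 strap -82.3 22
72 pad -74.9 strap -82.4 25
81 pad -75.0 strap -82.2 31
90 pad -74.7 strap -81.9 26
scene pump_bottle [array([238., 296.])]
scene serum_carton [array([200., 220.])]
scene serum_bottle [array([392., 257.])]
side pump_bottle [array([254., 164.])]
side serum_carton [array([352., 181.])]
side serum_bottle [array([167., 272.])]
```

View pics/k.png

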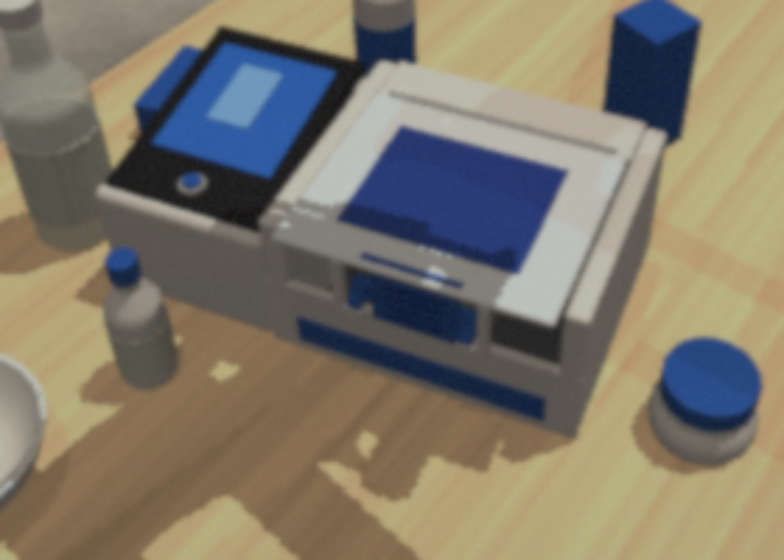

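The picture shows the cover flat and shut, with the tab sprung out to where it started (pad at x = -74.8, the same as before). The bottles and carton are in place.

```bash
python3 -c "
from bench import *
close_job(); print(current_clock())"
```

```text
the job is handed in; nothing more can be done
the job is handed in; nothing more can be done
```

The pump bay was opened, the wheel was set with the red tooth at the yellow pointer marks, and the cover is shut and latched. I handed the job in at about 29.6 s of the 61 s allowed; it reported no verdict.

**What I did**
- **Opening:** I pressed the tab in about 10 mm, lifted the lip while holding it, and swung the cover to about 1.74 rad, where it stood by itself.
- **Wheel:** it started at 0, so I advanced it three teeth.
- **Shutting:** I swung the cover down from behind and pressed its front edge until the tab snapped.

**Last checks**
- **Red tooth:** before the cover was shut, the scene camera had it at y ≈ 24.5 to 25.7 mm, against 25 to 26.5 mm for the pointer marks. The wrist camera put the tooth at about 19.5 mm, because it sees only part of its face. I could not see the wheel again after shutting.
- **Cover and tab:** the cover's top is flat at about 110 mm. The tab is back at its unpressed position, with the straps about 7 mm in front of it.
- **Loose things:** the pump bottle, carton and slim bottle show within about 5 pixels of where they were at the start, which is within the networks' scatter.

**What went wrong or disagreed**
- **First try at the tab:** the fingertip bumped the lip at about 7 N and moved nothing. The camera depths put the real fingertips about 30 mm behind the reported TCP, so I corrected for that.
- **Final press:** it reached about 42 N at the fingertip, more than the 10 to 15 N suggested. The limits are 120 N at the wrist and 40 N for the arm and gripper body. The contact was at the fingertip, which I took as not covered by the 40 N limit.

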